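# Seat the keyed locating plug in the fixture

### The job

Fit the brass plug with the flat on its side into the round boss of the grey fixture: turn it so that its flat faces the red segment in the bore, put it in until its flange sits down flush on the boss, and let go. Leave the plain round steel plug standing where it is.

Things in the scene. Friction and masses are not known exactly. Their poses are not given: they have to be found in the camera images.
- keyed_plug_grip (a point): loose brass plug, 0.3 kg, 72 mm tall, upright. Point: on its axis, mid-grip, 51 mm above its foot; z up. Shank 25 mm long, 36 mm diameter, flat on +x 6 mm from axis. Flange 5 mm thick, 56 mm diameter, flat on +x 17 mm out. Grip 42 mm tall (21 mm above and below the point), 28 mm wide between two faces at +y and -y: take it there; x -18 to 12 mm. Red bar on top at the +x side.
- socket (a point): grey fixture, fixed: plate 130x110x12 mm, round steel boss 68 mm diameter, 30 mm high. Point: centre of the bore's mouth, level with the rim, 42 mm above the bench; z up. Bore 42 mm diameter, 28 mm deep, its +x side filled to the rim by a red segment 9 mm from the axis. The plug enters with its +x along this +x, 3 mm room all round; when home its grip point is 26 mm above this point.
- plain_plug_grip (a point): plain round steel plug, loose, standing upright: 72 mm tall, flange 56 mm and grip 30 mm diameter, no flat, no red bar. This point is on its axis, 51 mm above its foot. It does not fit the bore and is not to be moved.
Mind the look-alikes: they are no part of the job. Several things look just like the part that bears keyed_plug_grip: the one meant starts farthest to the robot's left.

How it is judged:
At the end, for the whole second after the job is handed in: The brass plug is in the bore with its flange down on the boss: its grip point within 10 mm of the socket's axis and 20 to 30 mm above the rim (26 mm fully home), upright within 6 degrees, its flat facing the red segment within 26 degrees (horizontal distance between keyed_plug_grip and socket below 0.01 m and z of keyed_plug_grip in the frame of socket between 0.02 and 0.03 m and angle between the x axis of keyed_plug_grip and the x axis of socket, either way round below 0.45 rad and angle between keyed_plug_grip's own z axis and vertical below 0.1 rad); the robot touches nothing.
It fails at once if the plain steel plug is moved more than 30 mm (distance of plain_plug_grip from where it was at the start of the episode above 0.03 m).
It also fails if it takes over 38 s, if anything falls off the work surface, if the arm or the gripper's body presses on something with over 40 N, if the wrist force passes 120 N, or if a joint passes its speed limit or range.

### The arm

A 6-joint arm with a two-finger parallel gripper is mounted at the origin on the work surface; the furniture and walls round the work are solid. World frame = base frame: x ahead of the robot, y to its left, z up, the work surface at z = 0. Lengths are in m, angles in rad, forces in N, time in s.
With the tool pointing down it reaches from about 0.375 to 0.9 m from the base axis. Payload 3.1 kg.
Tool frame: the origin (TCP) lies between the finger pads; the fingertips stand 8 mm ahead of it and the grasp point (between the pads) lies 11 mm behind it; z points along the fingers, y is the line along which they close (so a half turn about z gives the same grasp; the last joint's range is limited). The gripper opens to 85 mm and grips with 20 to 120 N. Pads are 22 mm wide; open, the fingers measure 114 mm over their backs; the gripper's body (76 mm by 85 mm) begins 54 mm behind the grasp point. The pads swing forward as they close: fully open they stand 13 mm farther back than shut.
Start: joints at [-1.331, 0.527, 1.433, -0, 1.181, -0.178], TCP at [0.254, -0.571, 0.239] pointing down, gripper open.
Joint ranges: [-3.08, 3.08], [-0.75, 2.2], [0.22, 2.44], [-1.43, 4.57], [0, 2.65], [-2.85, 2.85]. Speed limits (rad/s): [2.79, 2.79, 3.14, 3.14, 3.14, 3.14].

### API

Orientations are given as a unit quaternion [x, y, z, w].
In Python, from station import readout, cams, sign_off gives the robot as it stands.
- The arm moves only by the tool send_rows, never from a script. Its argument "commands" is text: rows parted by semicolons, each of 5 numbers parted by spaces: the finger opening in mm, from 0 to 85.4, then the shift along the tool's x, y, z each as a share of 0.02 m, from -1 to 1, then the turn about the tool's z as a share of 4 degrees, from -1 to 1. In form: grip dx dy dz spin; .... A call has 1 to 20 rows; each row shifts and turns the commanded pose from where the row before left it, along the tool's axes as they then stand; what a row does not reach is not made up. A row lasts 1/12 s, in which the tool goes at most 41.7 mm and 7.16 degrees, less where a joint would pass 70% of its speed; a pose out of reach is approached as far as the arm can. A call with a number of a shift or a turn outside -1 to 1 is refused whole. A call with a gripper value outside its range is refused whole. The fingers move at their own pace and stop on an object; "grip_force" is the grip in N (left out, the last holds). Time passes only in rows, so rows that do not move let the fingers close. It gives the time, the measured TCP pose, the force, the opening and the grip force at its end, in the units of the state.
- readout.sense(): the state, without advancing time (a new reading comes with each control period).
- cams.snapshot(name): name is "side" or "top"; returns a dict with "pixels" (480x640x3 uint8, red, green, blue), "intrinsics" (3x3 intrinsics, pixels), "eye" and "rotation" of the camera in the world. Camera axes: x right, y down, z forward; pixel columns grow to the right and rows downward; lengths in m; the calibration is good to about 2 mm. A picture is of the moment at which its call begins. There is no depth.
- sign_off(): hands the job in; it is judged then, once.
The state is a dict: "t": time; "q": joint angles; "qd": joint speeds; "tau": joint torques, N m; "tcp_pos": TCP position; "tool_rot": TCP orientation; "force": force on the tool from outside, world axes, zero at the start; "ft_torque": the same for the moment, N m; "finger_gap": opening from 0.0 (shut) to 1.0 (fully open); "gripper_force": force on a finger pad.
Only numpy, scipy, OpenCV 4.12 (cv2) and the standard library are available. Lean on these libraries where they do the work, as an engineer would, in place of code of your own. Each camera call takes 0.05 s, during which the arm holds its last target. There are 200 camera calls.

## Working session

There is one attempt and no reset: what is moved stays moved. The work goes in short steps, Python scripts to look and compute and a tool call to move; the robot and the scene stay as the last step left them, time stands still between calls to the robot, and variables do not carry over. Pictures are saved under pics/ and viewed, at most 10 in all, crops included, and the job is handed in when it is done.

Besides the shell and the picture viewer there is one more tool, called after "Request:" by a JSON object that holds its "fn" and its "kwargs". send_rows: Moves the arm, as the interface text tells. Its arguments: {"type":"object","properties":{"commands":{"type":"string"},"grip_force":{"type":"number"}},"required":["commands"]}

```bash
mkdir -p pics; cat > h.py <<'E'
import numpy as np, cv2, json
from station import readout, cams, sign_off
def snap(n,f=None):
    d=cams.snapshot(n); im=np.array(d["pixels"])[:,:,::-1].copy()
    if f: cv2.imwrite("pics/"+f,im)
    return im,np.array(d["intrinsics"]),np.array(d["eye"]),np.array(d["rotation"])
def ray(c,u,v,z):
    _,K,e,R=c; d=R@np.linalg.inv(K)@np.array([u,v,1.]); return e+d*(z-e[2])/d[2]
def proj(c,p):
    _,K,e,R=c; q=K@(R.T@(np.array(p)-e)); return q[:2]/q[2]
E
python3 - <<'E'
from h import *
for n in("top","side"):
    c=snap(n,n+"1.png"); print(n,c[1].tolist(),c[2],c[3].tolist())
s=readout.sense();print(s["t"],s["tcp_pos"],s["tool_rot"],s["finger_gap"],s["force"])
E
```

```text
top [[539.3237923370683, 0.0, 324.7416108193776], [0.0, 539.3237923370683, 243.5321881865504], [0.0, 0.0, 1.0]] [ 0.34713391 -0.05232195  1.20992178] [-0.6952825861782347, 0.7165468817072207, -0.03914780837705774, 0.04012655943683053]
side [[596.983385795057, 0.0, 317.33147409233675], [0.0, 596.983385795057, 246.05033036890592], [0.0, 0.0, 1.0]] [ 0.35708608 -1.18490287  0.51971245] [0.82635848096385, -0.035304280460237085, 0.03388517394957885, -0.5610143168464687]
0.1 [ 0.25403767 -0.57032324  0.23839758] [ 9.78157632e-01  2.07861979e-01 -2.19336904e-05 -1.02187660e-03] 1.0030654680906548 [-0.49634017  0.59669062  0.09167341]
```

View pics/top1.png

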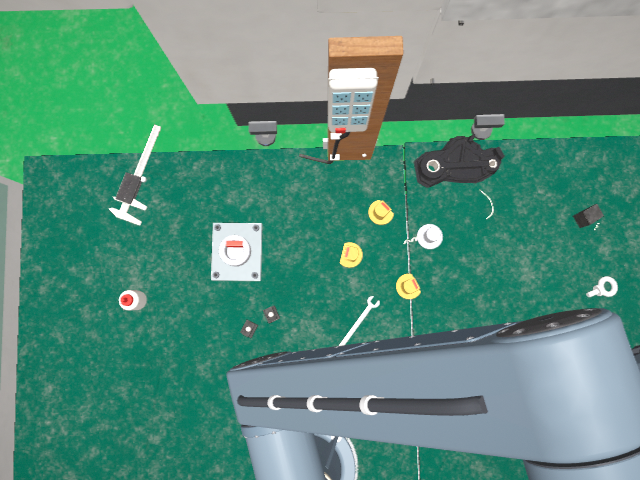

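View pics/side1.png

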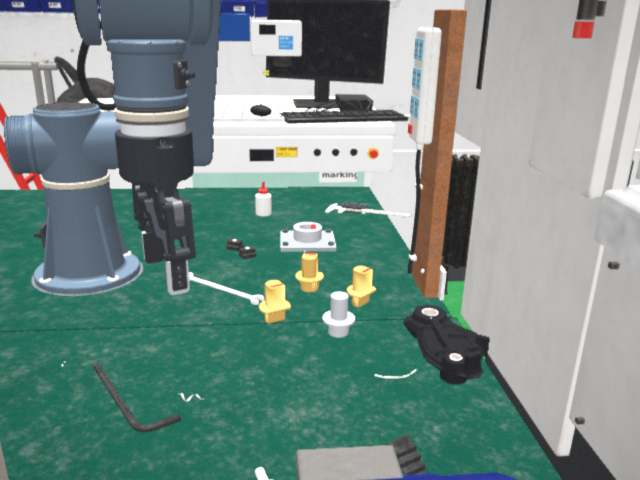

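The top view shows three brass plugs at about (380,212), (351,255) and (408,287). The plain steel plug is at (430,237) and the fixture at (236,251). World +y appears to run to image left, so the candidate is the plug at (351,255). I'll measure it and confirm in a crop.

```bash
sed -i 's/np.array(d\["rotation"\])/Rotation.from_quat(d["rotation"]).as_matrix()/; 1a from scipy.spatial.transform import Rotation' h.py
cat >> h.py <<'E'
def blobs(c,lo,hi,amin=15):
    hsv=cv2.cvtColor(c[0],cv2.COLOR_BGR2HSV); m=cv2.inRange(hsv,lo,hi)
    n,l,st,ce=cv2.connectedComponentsWithStats(m)
    return [(st[i],ce[i],l==i) for i in range(1,n) if st[i][4]>=amin]
E
python3 - <<'E'
from h import *
c=snap("top"); s=snap("side")
print(proj(c,(0,0,0)))
for st,ce,m in blobs(c,(18,90,100),(35,255,255),60): print("brass top",st,ce,ray(c,*ce,.03))
for st,ce,m in blobs(s,(15,90,100),(35,255,255),60): print("brass side",st,ce,ray(s,*ce,.03))
for lo,hi in(((0,130,100),(7,255,255)),((172,130,100),(180,255,255))):
  for st,ce,m in blobs(c,lo,hi,6): print("red top",st,ce,ray(c,*ce,.072),ray(c,*ce,.042))
k=cv2.resize(c[0][185:315,190:450],None,fx=3,fy=3,interpolation=cv2.INTER_CUBIC)
cv2.imwrite("pics/crop1.png",k)
E
```

```text
[307.03728464 466.85712568]
brass top [368 200  26  25 436] [379.55504587 212.94266055] [ 0.54453101 -0.17608505  0.03      ]
brass top [340 242  23  26 424] [350.97641509 255.04245283] [ 0.45288293 -0.10950685  0.03      ]
brass top [396 274  25  25 444] [406.97972973 286.74099099] [ 0.3798326  -0.22911612  0.03      ]
brass side [276 147  21  10 210] [286.  151.5] [0.4599524  0.99623962 0.03      ]
brass side [295 253  29  39 636] [309.13679245 273.46855346] [ 0.45358807 -0.10193962  0.03      ]
brass side [347 266  29  41 677] [361.02806499 285.80502216] [ 0.54787107 -0.16508929  0.03      ]
brass side [259 280  32  43 772] [274.34585492 301.99222798] [ 0.3807396  -0.22240742  0.03      ]
red top [336 128  10   6  49] [340.36734694 130.04081633] [ 0.72253765 -0.09407083  0.072     ] [ 0.73243474 -0.09517149  0.042     ]
red top [382 203   7   7  13] [385.23076923 205.76923077] [ 0.55266531 -0.18445479  0.072     ] [ 0.55808391 -0.18793833  0.042     ]
red top [227 241  15   3  34] [234.23529412 242.02941176] [0.48435933 0.13947403 0.072     ] [0.48797712 0.14453051 0.042     ]
red top [227 246  16   1  16] [234.5 246. ] [0.47585476 0.1390067  0.072     ] [0.47924834 0.14405086 0.042     ]
red top [413 280   5   8  12] [414.83333333 283.66666667] [ 0.38461883 -0.2396393   0.072     ] [ 0.38560708 -0.24457771  0.042     ]
red top [121 294  12  12 109] [126.64220183 299.65137615] [0.36932924 0.36690361 0.072     ] [0.3699144  0.37795601 0.042     ]
```

View pics/crop1.png

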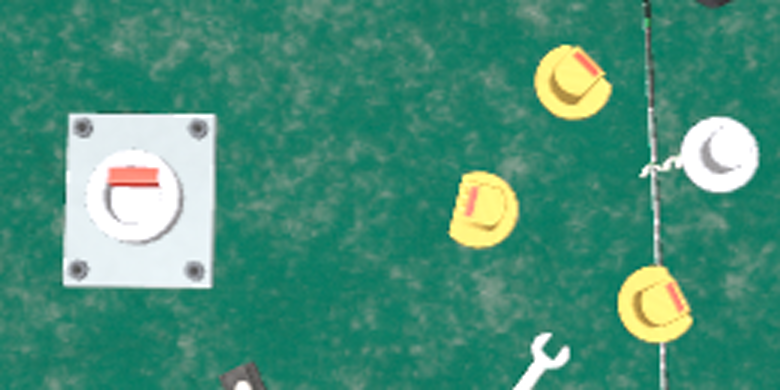

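The crop confirms it: the leftmost brass plug is at (351,255), and its flat and red bar face image-left (+y). The others, at (380,212) and (407,287), have smaller y. In the fixture the red segment is on the image-up side (+x).

```bash
cat >> h.py <<'E'
from scipy.optimize import least_squares
def circ(P,r):
    f=lambda x:np.hypot(P[:,0]-x[0],P[:,1]-x[1])-r
    return least_squares(f,P.mean(0),loss="soft_l1",f_scale=.001).x
def castc(c,m,z):
    k=max(cv2.findContours(m.astype(np.uint8),0,1)[0],key=len)[:,0]
    return np.array([ray(c,u,v,z)[:2] for u,v in k])
E
python3 - <<'E'
from h import *
c=snap("top"); s=snap("side")
for st,ce,m in blobs(c,(15,80,90),(35,255,255),200):
    if abs(ce[0]-351)>8: continue
    P=castc(c,m,.029); a=circ(P,.0275); d=P-a; r=np.hypot(*d.T)
    F=P[(r<.0235)]; print("plug",a,len(F)); v=np.linalg.svd(F-F.mean(0))[2][0]; n=np.array([-v[1],v[0]]); n*=np.sign(n@(F.mean(0)-a))
    print("flat n deg",np.degrees(np.arctan2(n[1],n[0])), "mean dir",np.degrees(np.arctan2(*(F.mean(0)-a)[::-1])),"dist",n@(F.mean(0)-a))
# socket: plate screws & plate outline
g=cv2.cvtColor(c[0],cv2.COLOR_BGR2HSV)
m=((g[...,1]<60)&(g[...,2]>120)).astype(np.uint8); m[:, :200]=0; m[:,275:]=0; m[:215]=0; m[290:]=0
k=max(cv2.findContours(m,0,1)[0],key=cv2.contourArea)
R=np.array([ray(c,u,v,.012)[:2]*1000 for u,v in k[:,0]],np.float32); print("plate",cv2.minAreaRect(R))
for thr in (225,240,250):
  b=((g[...,2]>thr)&(m>0)).astype(np.uint8); kk=[x for x in cv2.findContours(b,0,1)[0] if cv2.contourArea(x)>100]
  for x in kk: P=np.array([ray(c,u,v,.042)[:2] for u,v in x[:,0]]); print(thr,"boss",circ(P,.0335),len(P),cv2.boundingRect(x))
rm=((((g[...,0]<8)|(g[...,0]>172)))&(g[...,1]>90)).astype(np.uint8); rm[:235]=0; rm[255:]=0; rm[:,:220]=0; rm[:,250:]=0
k=np.vstack(cv2.findContours(rm,0,1)[0])[:,0]; R=np.array([ray(c,u,v,.042)[:2]*1000 for u,v in k],np.float32); print("red",cv2.minAreaRect(R),cv2.boxPoints(cv2.minAreaRect(R)).tolist())
# project estimates to side
for p in [(.453,-.11,.072),(.465,.14,.042)]: print(proj(s,p))
E
```

```text
plug [ 0.45417467 -0.10708592] 12
flat n deg 75.46093085804556 mean dir 73.63498778619999 dist 0.017770466369498517
plate ((470.5677490234375, 145.57745361328125), (111.70970916748047, 127.87298583984375), 88.27620697021484)
225 boss [0.46723986 0.14113176] 208 (211, 223, 50, 58)
240 boss [0.47773744 0.13906356] 344 (211, 223, 50, 58)
250 boss [0.47138919 0.14649796] 86 (219, 235, 30, 30)
red ((484.765869140625, 145.02093505859375), (34.97740936279297, 10.971302032470703), 88.26506042480469) [[478.7532653808594, 127.7063217163086], [489.7195129394531, 127.3741683959961], [490.7784729003906, 162.33554077148438], [479.8122253417969, 162.66769409179688]]
[309.42529701 255.57648719]
[305.44212416 226.71140358]
```

Request:
{"fn": "send_rows", "kwargs": {"commands": "85 .714 -.657 0 0;85 .714 -.657 0 0;85 .714 -.657 0 0;85 .714 -.657 0 0;85 .714 -.657 0 0;85 .714 -.657 0 0;85 .714 -.657 0 0;85 .714 -.657 0 0;85 .714 -.657 0 0;85 .714 -.657 0 0;85 .714 -.657 0 0;85 .714 -.657 0 0;85 .714 -.657 0 0;85 .714 -.657 0 0;85 .714 -.657 0 0;85 .714 -.657 0 0;85 .714 -.657 0 0;85 .714 -.657 0 0;85 .714 -.657 0 0;85 .714 -.657 0 0"}}

```text
t: 1.97
tcp_pos: [0.4086, -0.2139, 0.2395]
tool_rot: [0.978, 0.208, 0.0, 0.0]
force: [0.5, -0.7, -0.3]
finger_gap: 0.996
gripper_force: 0.0
```

Request:
{"fn": "send_rows", "kwargs": {"commands": "85 .714 -.657 0.2 0;85 .714 -.657 0.2 0;85 .714 -.657 0.2 0;85 .714 -.657 0.2 0;85 .714 -.657 0.2 0;85 .714 -.657 0.2 0;70 0 0 0 -1;70 0 0 0 -1;70 0 0 0 -1;70 0 0 0 -1;70 0 0 0 -1;70 0 0 0 -1;70 0 0 0.4 -1;70 0 0 0.4 -1;70 0 0 0.4 -1;70 0 0 0.4 -1;70 0 0 0.4 -1;70 0 0 0.4 -1;70 0 0 0 -.75;70 0 0 0 0"}}

```text
t: 3.63
tcp_pos: [0.4543, -0.1078, 0.1669]
tool_rot: [0.793, 0.609, -0.0, -0.0]
force: [0.1, 0.2, -0.4]
finger_gap: 0.821
gripper_force: 0.0
```

```bash
cat >> h.py <<'E'
def go(x,y,z,yaw):
    s=readout.sense(); R=Rotation.from_quat(s["tool_rot"]).as_matrix(); d=R.T@(np.array([x,y,z])-s["tcp_pos"])
    y0=np.degrees(np.arctan2(R[1,0],R[0,0])); print("t",s["t"],"tcp",s["tcp_pos"].round(4) if hasattr(s["tcp_pos"],"round") else s["tcp_pos"],"yaw",y0,"F",np.round(s["force"],1),"gap",s["finger_gap"],"tilt",R[:,2].round(3))
    print("need rows of .02:",(d/.02).round(3),"spin shares",-(((yaw-y0+180)%360)-180)/4)
E
python3 - <<'E'
from h import *
go(.4542,-.1071,.046,75.4)
c=snap("top","t2.png"); s=snap("side")
cv2.imwrite("pics/s2.png",cv2.resize(s[0][150:350,200:440],None,fx=3,fy=3,interpolation=cv2.INTER_CUBIC))
E
```

```text
t 3.6333 tcp [ 0.4543 -0.1078  0.1669] yaw 75.0412756258379 F [ 0.1  0.2 -0.4] gap 0.8213215905062682 tilt [-0.001  0.    -1.   ]
need rows of .02: [ 3.000e-02 -6.000e-03  6.047e+00] spin shares -0.089681093540527
```

View pics/s2.png

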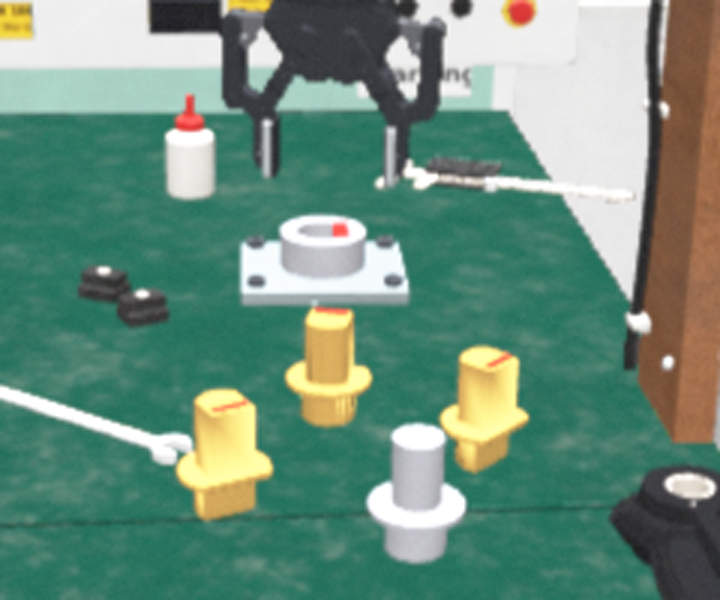

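The side crop shows the open fingers at crop x≈267 and 393, centred over the target plug at x≈330. I'll descend and grip.

Request:
{"fn": "send_rows", "kwargs": {"commands": "70 0 0 .8 -.09;70 0 0 .8 0;70 0 0 .8 0;70 0 0 .8 0;70 0 0 .8 0;70 0 0 .7 0;70 0 0 .7 0;70 0 0 .65 0;70 0 0 0 0;20 0 0 0 0;20 0 0 0 0;20 0 0 0 0;20 0 0 0 0;20 0 0 0 0;20 0 0 0 0;20 0 0 0 0;20 0 0 0 0;20 0 0 0 0", "grip_force": 60}}

```text
t: 5.23
tcp_pos: [0.455, -0.1081, 0.0473]
tool_rot: [0.791, 0.611, 0.0, 0.001]
force: [-0.6, 0.4, 6.1]
finger_gap: 0.317
gripper_force: 59.4
```

Request:
{"fn": "send_rows", "kwargs": {"commands": "20 0 0 -.3 0;20 0 0 -.6 0;20 0 0 -.8 0;20 0 0 -.8 0;20 0 0 -.8 0;20 0 0 -.6 0;20 0 0 0 0"}}

```text
t: 5.82
tcp_pos: [0.4555, -0.1083, 0.1265]
tool_rot: [0.791, 0.611, 0.001, 0.002]
force: [0.1, -0.2, -3.1]
finger_gap: 0.316
gripper_force: 59.4
```

```bash
python3 - <<'E'
from h import *
go(.471,.1458,.125,-1.7)
c=snap("top"); s=snap("side")
cv2.imwrite("pics/s3.png",np.hstack([cv2.resize(x,(390,360),interpolation=cv2.INTER_CUBIC) for x in(s[0][170:350,215:410],c[0][185:315,285:426])]))
E
```

```text
t 5.8167 tcp [ 0.4555 -0.1083  0.1265] yaw 75.3601281713438 F [ 0.1 -0.2 -3.1] gap 0.31562631289219084 tilt [ 0.004 -0.002 -1.   ]
need rows of .02: [12.487 -2.463  0.052] spin shares 19.26503204283595
```

View pics/s3.png

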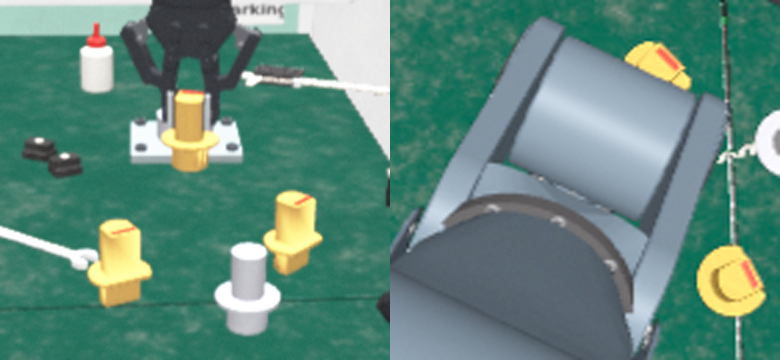

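The plug is held between the fingers, upright and clear of the bench: 3.1 N of weight and a 27 mm gap. I'll carry it to the fixture and turn it.

Request:
{"fn": "send_rows", "kwargs": {"commands": "20 .3 -.06 0 0;20 .6 -.12 0 0;20 .8 -.16 0 0;20 .8 -.16 0 0;20 .8 -.16 0 0;20 .8 -.16 0 0;20 .8 -.16 0 0;20 .8 -.16 0 0;20 .8 -.16 0 0;20 .8 -.16 0 0;20 .8 -.16 0 0;20 .8 -.16 0 0;20 .8 -.16 0 0;20 .8 -.16 0 0;20 .8 -.16 0 0;20 .8 -.15 0 0;20 .4 -.06 0 0;20 0 0 0 0"}}

```text
t: 7.42
tcp_pos: [0.4692, 0.148, 0.1234]
tool_rot: [0.791, 0.612, -0.001, -0.001]
force: [0.4, 0.2, -2.7]
finger_gap: 0.317
gripper_force: 59.3
```

Request:
{"fn": "send_rows", "kwargs": {"commands": "20 0 0 0 .9;20 0 0 0 .9;20 0 0 0 .9;20 0 0 0 .9;20 0 0 0 .9;20 0 0 0 .9;20 0 0 0 .9;20 0 0 0 .9;20 0 0 0 .9;20 0 0 0 .9;20 0 0 0 .9;20 0 0 0 .9;20 0 0 0 .9;20 0 0 0 .9;20 0 0 0 .9;20 0 0 0 .9;20 0 0 0 .9;20 0 0 0 .9;20 0 0 0 .9;20 0 0 0 .9"}}

```text
t: 9.08
tcp_pos: [0.4694, 0.1456, 0.1238]
tool_rot: [1.0, 0.027, -0.001, 0.0]
force: [0.0, -0.5, -2.7]
finger_gap: 0.313
gripper_force: 59.2
```

Request:
{"fn": "send_rows", "kwargs": {"commands": "20 0 0 0 .9;20 0 0 0 .37;20 0 0 0 0;20 0 0 0 0"}}

```text
t: 9.42
tcp_pos: [0.4695, 0.1459, 0.1239]
tool_rot: [1.0, -0.015, -0.001, 0.0]
force: [0.4, 0.1, -1.9]
finger_gap: 0.317
gripper_force: 59.2
```

```bash
python3 - <<'E'
from h import *
go(.471,.1458,.105,-1.7)
c=snap("top"); s=snap("side")
cv2.imwrite("pics/s4.png",np.hstack([cv2.resize(x,(390,390),interpolation=cv2.INTER_CUBIC) for x in(s[0][150:280,240:370],c[0][185:315,170:300])]))
E
```

```text
t 9.4167 tcp [0.4695 0.1459 0.1239] yaw -1.718787822332643 F [ 0.4  0.1 -1.9] gap 0.3172415405296397 tilt [-0.001 -0.    -1.   ]
need rows of .02: [0.075 0.001 0.947] spin shares -0.004696955583163742
```

View pics/s4.png

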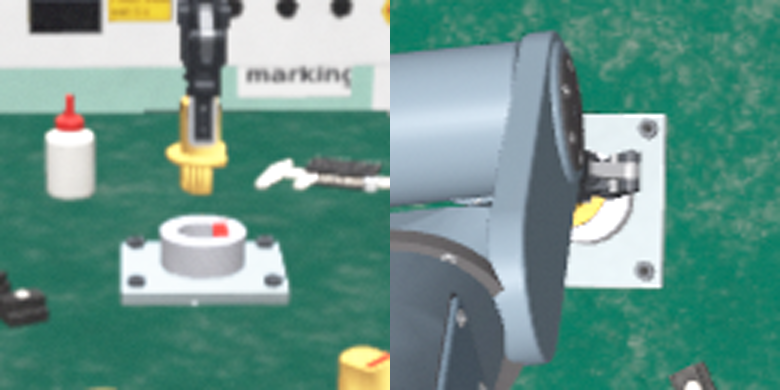

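The side view (left half) shows the plug above the boss with its flat towards the red segment, near crop (197,155) over (202,232). A numeric check of x and y before inserting:

```bash
python3 - <<'E'
from h import *
s=snap("side")
print("boss rim centre from side",ray(s,307.5,227.3,.042))
for st,ce,m in blobs(s,(15,80,90),(35,255,255),100):
    if not(290<ce[0]<325 and 175<ce[1]<220): continue
    v,u=np.nonzero(m); w=[(r,u[v==r].min(),u[v==r].max()) for r in range(st[1],st[1]+st[3])]; print(w)
    r,a,b=max(w,key=lambda t:t[2]-t[1])
    def X(u,v): # cross plane y=.1458
        _,K,e,R=s; d=R@np.linalg.inv(K)@np.array([u,v,1.]); return e+d*(.1458-e[1])/d[1]
    print("flange left/right",X(a-.5,r),X(b+.5,r)); q=w[-4]; print("shank",X(q[1]-.5,q[0]),X(q[2]+.5,q[0]))
g=cv2.cvtColor(s[0],cv2.COLOR_BGR2GRAY)
for r in (227,230): print(r,g[r,285:330].tolist())
print(proj(s,(.471-.034,.1458,.042)),proj(s,(.471+.034,.1458,.042)),proj(s,(.471,.1458-.034,.042)),proj(s,(.471,.1458+.034,.042)))
E
```

```text
boss rim centre from side [0.4695283  0.13566317 0.042     ]
[(182, np.int64(301), np.int64(302)), (183, np.int64(301), np.int64(302)), (184, np.int64(300), np.int64(302)), (185, np.int64(300), np.int64(302)), (186, np.int64(300), np.int64(302)), (187, np.int64(300), np.int64(302)), (188, np.int64(300), np.int64(302)), (189, np.int64(300), np.int64(301)), (190, np.int64(300), np.int64(301)), (191, np.int64(300), np.int64(301)), (192, np.int64(300), np.int64(301)), (193, np.int64(300), np.int64(301)), (194, np.int64(300), np.int64(301)), (195, np.int64(300), np.int64(313)), (196, np.int64(300), np.int64(313)), (197, np.int64(299), np.int64(314)), (198, np.int64(297), np.int64(314)), (199, np.int64(296), np.int64(314)), (200, np.int64(295), np.int64(315)), (201, np.int64(295), np.int64(315)), (202, np.int64(296), np.int64(315)), (203, np.int64(297), np.int64(315)), (204, np.int64(298), np.int64(315)), (205, np.int64(300), np.int64(314)), (206, np.int64(300), np.int64(310)), (207, np.int64(300), np.int64(310)), (208, np.int64(300), np.int64(310)), (209, np.int64(300), np.int64(310)), (2
[... 209 characters left out ...]
445 0.1458     0.10647656] [0.48845489 0.1458     0.10581204]
shank [0.45112098 0.1458     0.07935503] [0.47705092 0.1458     0.07895392]
227 [104, 103, 103, 101, 100, 97, 95, 109, 189, 253, 254, 255, 254, 253, 217, 181, 180, 179, 184, 186, 191, 193, 194, 194, 194, 177, 139, 138, 141, 142, 162, 230, 254, 254, 254, 254, 242, 126, 90, 90, 89, 94, 91, 91, 93]
230 [101, 102, 118, 137, 179, 183, 182, 180, 169, 163, 176, 203, 233, 244, 250, 252, 253, 254, 254, 254, 254, 253, 253, 253, 253, 254, 254, 254, 253, 253, 252, 250, 245, 224, 190, 164, 159, 177, 180, 173, 139, 118, 112, 111, 112]
[293.46550476 226.0873232 ] [322.01190038 225.59783595] [308.96583144 230.77327593] [306.62888601 221.12479483]
```

Both views agree within about 1.5 mm, inside the 3 mm room. I'll insert gently.

Request:
{"fn": "send_rows", "kwargs": {"commands": "20 .02 0 .4 0;20 0 0 .4 0;20 0 0 .4 0;20 0 0 .3 0;20 0 0 .2 0;20 0 0 .2 0;20 0 0 .2 0;20 0 0 0 0"}}

```text
t: 10.23
tcp_pos: [0.4699, 0.1465, 0.0815]
tool_rot: [1.0, -0.015, -0.001, 0.0]
force: [-0.4, 0.2, -2.7]
finger_gap: 0.32
gripper_force: 59.3
```

Request:
{"fn": "send_rows", "kwargs": {"commands": "20 0 0.02 .2 0;20 0 0.02 .2 0;20 0 0 .2 0;20 0 0 .1 0;20 0 0 .05 0;20 0 0 .05 0;20 0 0 0 0"}}

```text
t: 10.82
tcp_pos: [0.4702, 0.1457, 0.0662]
tool_rot: [1.0, -0.015, -0.0, 0.0]
force: [-0.1, 0.0, -2.1]
finger_gap: 0.325
gripper_force: 59.3
```

Request:
{"fn": "send_rows", "kwargs": {"commands": "20 0 0 .05 0;20 0 0 .05 0;20 0 0 0 0"}}

```text
t: 11.07
tcp_pos: [0.4704, 0.1457, 0.0645]
tool_rot: [1.0, -0.015, 0.0, -0.0]
force: [-0.5, 1.6, -1.7]
finger_gap: 0.318
gripper_force: 59.3
```

Request:
{"fn": "send_rows", "kwargs": {"commands": "20 0 0 .05 0;20 0 0 0 0"}}

```text
t: 11.23
tcp_pos: [0.4704, 0.1458, 0.0644]
tool_rot: [1.0, -0.015, 0.0, 0.0]
force: [-1.0, -0.3, 7.5]
finger_gap: 0.318
gripper_force: 60.4
```

Request:
{"fn": "send_rows", "kwargs": {"commands": "40 0 0 0 0;50 0 0 0 0;60 0 0 0 0;60 0 0 0 0;60 0 0 0 0;60 0 0 0 0;60 0 0 -.2 0;60 0 0 -.4 0;60 0 0 -.8 0;60 0 0 -.8 0;60 0 0 -.8 0;60 0 0 -.8 0;60 0 0 -.8 0;60 0 0 -.8 0;60 0 0 0 0"}}

```text
t: 12.48
tcp_pos: [0.4721, 0.146, 0.1746]
tool_rot: [1.0, -0.015, 0.003, -0.0]
force: [0.0, 0.4, -0.1]
finger_gap: 0.705
gripper_force: 0.0
```

```bash
python3 - <<'E'
from h import *
go(.471,.1458,.105,-1.7)
c=snap("top"); s=snap("side")
print(proj(s,(.4705,.1457,.089)),proj(s,(.4705,.1457,.047)))
cv2.imwrite("pics/s5.png",np.hstack([cv2.resize(x,(390,390),interpolation=cv2.INTER_CUBIC) for x in(s[0][160:260,255:355],c[0][185:315,170:300])]))
E
```

```text
t 12.4833 tcp [0.4721 0.146  0.1746] yaw -1.714268218998676 F [ 0.   0.4 -0.1] gap 0.7052954824108719 tilt [ 0.007  0.001 -1.   ]
need rows of .02: [-0.081  0.012  3.481] spin shares -0.003567054749666454
[307.77270662 206.97965423] [307.58681381 223.87322049]
```

View pics/s5.png

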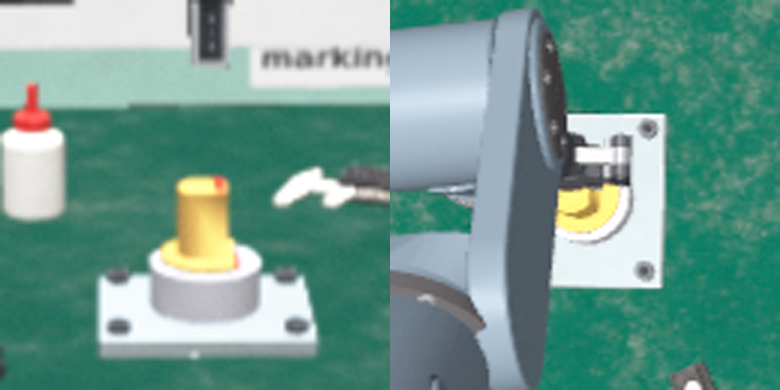

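The plug sits flush on the boss and upright. Its top is at crop (203,183), which is image (307,207) and matches the projected seated position of (307.8,207). The red bar is on the segment side and the gripper is clear.

```bash
python3 -c "
from station import sign_off
print(sign_off())"
```

```text
the job is handed in; nothing more can be done
None
```

The job is handed in at about 12.5 s of the 38 s: the leftmost brass plug is seated flush in the boss with its flat facing the red segment, the gripper has let go and is clear, and the plain steel plug was never touched.

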